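# Level the trunnion jig and pin it

## Task

Swing the tilted table of the trunnion fixture down until it is level against its stops, then lock it there: take the longer of the two pins standing in the rack and put it down through the guide hole on top of the fixture, fully home with its collar on the guide plate. Let go and leave the table level with the pin in.

Things in the scene. Friction and masses are not known exactly. Their poses are not given: they have to be found in the camera images.
- cradle (a joint): Tilt (rad) of the steel table, a plate 150 (x) x 100 x 10 mm on a pivot along the fixture's y, through its middle, 80 mm up. 0 = level on stop posts (its limit); positive = near (-x) edge raised; at most 0.85. Stiff: stays where left; 3 N down 50 mm from the axis turns it. A clamped block covers its middle, 18 mm either side of the axis, to 28 mm above the axis; bare beyond.
- press_edge (a point): Point on the tilting table's upper face, 15 mm inside the middle of its near edge, 60 mm from the axis. It turns with the table: x in the plate, away from the near edge, y along the axis, z out of the upper face. 85 mm up when level. The pin rack is left of the fixture; a tall white press stands behind the gap between: pass it in front, less than 0.5 m ahead of the robot.
- lock_hole (a point): Mouth centre of the 17 mm guide hole (flared to 23) in the 44 x 44 x 14 mm guide plate, the fixture's top, 141 mm up, at its right end. Fixed; x away from the robot, y along the pivot axis towards the table, z up. The axis is 61 mm straight below; table middle 95 mm along +y. 5 mm under the plate an index block turns with the table; its 17 mm hole is in line only when level.
- lock_pin: Longer of 2 upright pins, 70 mm apart in a rack 38 mm high on feet, 16 mm deep in it. Origin at the lower tip, z up. Shank 12 mm dia, 46 long, tapered foot; collar 26 mm dia, 5 thick; dark grip 20 mm dia, 51 to 89 mm above the tip. 80 g. Home: collar on the guide plate, tip 46 mm below the hole's mouth. The other pin has a 22 mm shank, so its head stands 24 mm lower: too short to lock.
Things that resemble listed ones, but are neither listed nor needed, are in the scene too. Leave any blue look-alike of the lock_pin alone.

How it is judged (in metres and radians):
On the way:
1. the table is swung level (value of joint cradle below 0.15 rad), for 0.2 s.
At the end, for the whole second after the job is handed in: The table is within 0.15 rad of level, and the long pin stands upright (within 0.2 rad) in the guide hole, its tip at least 36 mm below the hole's mouth (46 mm is fully home) and within 12 mm of the hole's centre line, at rest (value of joint cradle below 0.15 rad and z of lock_pin in the frame of lock_hole below -0.036 m and horizontal distance between lock_pin and lock_hole below 0.012 m and angle between lock_pin's own z axis and vertical below 0.2 rad and linear speed of lock_pin below 0.02 m/s); the robot touches nothing.
It also fails if it takes over 64 s, if anything falls off the work surface, if the arm or the gripper's body presses on something with over 40 N, if the wrist force passes 120 N, or if a joint passes its speed limit or range.

## Robot

A 6-joint arm with a two-finger parallel gripper is mounted at the origin on a cart in front of the work surface, level with it; the furniture and walls round the work are solid. World frame = base frame: x ahead of the robot, y to its left, z up, the work surface at z = 0. Lengths are in mm, angles in rad, forces in N, time in s.
With the tool pointing down it reaches from about 300 to 775 mm from the base axis. Payload 14.6 kg.
Tool frame: the origin (TCP) lies on the centre line of the jaws, within the pads' length; the fingertips stand 19 mm ahead of it and the grasp point (between the pads) is the TCP (bot.tip_reach is the distance from the TCP to the fingertips, in mm); y points along the fingers, x is the direction in which the jaws open and shut, and the axes are right-handed (so a half turn about y gives the same grasp; the last joint's range is limited). The gripper opens to 85 mm and grips with 20 to 120 N. Pads are 22 mm wide; open, the fingers measure 114 mm over their backs; the gripper's body (76 mm by 85 mm) begins 54 mm behind the grasp point. The pads swing forward as they close: fully open they stand 13 mm farther back than shut.
Start: joints at [-1.324, 0.3, 1.521, -0, 1.321, -0.067], TCP at [169.764, -523.134, 250.281] pointing down, gripper open.
Joint ranges: [-3.03, 3.03], [-0.79, 2.21], [0.23, 2.52], [-1.04, 4.18], [0, 3.07], [-2.55, 2.55]. Speed limits (rad/s): [2.22, 2.22, 2.57, 3.14, 3.14, 3.14].

## Interface

Orientations are given as a unit quaternion [w, x, y, z].
In Python, from rig import bot gives the robot as it stands. Calls block until the motion is done:
- bot.move_to(position, orientation): joint-space move of the TCP to a pose.
- bot.servo_line(position, attitude=None, speed=150, until_force=None): straight line of the TCP; attitude=None keeps the orientation; speed is the mean speed in mm/s. With until_force (N) it stops when the force on the tool has changed by that much, and returns True; else False.
- bot.move_joints(angles): joint-space move.
- bot.move_gripper(opening, grip_force=None): finger opening in mm; grip_force is the grip in N (None keeps the last); returns when the fingers have stopped.
- bot.dwell(seconds).
- bot.ik(position, orientation): joint angles nearest the present ones, or None.
- bot.read_state(): the state.
- bot.read_camera(name): name is "side" or "top"; returns a dict with "image" (400x640x3 uint8, blue, green, red), "depth" (400x640 float32, mm along the optical axis (not along the pixel's ray), 0 where there is no reading), "fovy" (degrees; the focal length in pixels is half the picture's height over the tangent of half this angle, whatever the lens; pixels are square), "cx", "cy" (the principal point, pixels), "k1" (the pictures are not rectified: a ray, as slopes to the right and down, at radius r is drawn at 1 + k1 r^2 times it, then the intrinsics apply), "eye" and "attitude" of the camera in the world. Camera axes: x right, y down, z forward; pixel columns grow to the right and rows downward; lengths in mm; the calibration is good to about 2 mm. A picture is of the moment at which its call begins.
A pose or a line that the arm cannot do raises bot.MotionError and nothing moves.
- bot.finish_job(): hands the job in, once; it reports no verdict.
The state is a dict: "clock": time; "joint_positions": joint angles; "qvel": joint speeds; "effort": joint torques, N m; "ee_pos": TCP position; "tool_rot": TCP orientation; "ft_force": force on the tool from outside, world axes, zero at the start; "moment": the same for the moment, N m; "grip_width": finger opening in mm.
Only numpy, scipy, OpenCV 4.12 (cv2) and the standard library are available. Lean on these libraries where they do the work, as an engineer would, in place of code of your own. Each camera call takes 0.05 s, during which the arm holds its last target.

## Working session

There is one attempt and no reset: what is moved stays moved. The work goes in short steps, each a Python script; the robot and the scene stay as the last script left them, time stands still between calls to the robot, and variables do not carry over. Pictures are saved under pics/ and viewed, and the job is handed in when it is done.

```bash
ls; mkdir -p pics
cat > h.py <<'E'
import numpy as np, cv2, pickle
from scipy.spatial.transform import Rotation as R
def rot(q): return R.from_quat([q[1],q[2],q[3],q[0]]).as_matrix()
def shot(bot,name,tag):
    c=bot.read_camera(name); pickle.dump(c,open(f'pics/{tag}.pkl','wb')); cv2.imwrite(f'pics/{tag}.png',c['image']); return c
def load(tag): return pickle.load(open(f'pics/{tag}.pkl','rb'))
def K(c):
    f=200/np.tan(np.radians(c['fovy'])/2); return f
def ray(c,u,v):
    f=K(c); d=np.array([(u-c['cx'])/f,(v-c['cy'])/f]); s=d.copy()
    for _ in range(20): s=d/(1+c['k1']*(s@s))
    return s
def pt(c,u,v,z=None):
    """z: world height plane; else depth"""
    s=ray(c,u,v); d=np.array([s[0],s[1],1.]); Rm=rot(c['attitude']); e=np.array(c['eye'])
    if z is None: return e+Rm@d*float(c['depth'][int(round(v)),int(round(u))])
    w=Rm@d; return e+w*(z-e[2])/w[2]
def proj(c,p):
    Rm=rot(c['attitude']); q=Rm.T@(np.array(p)-np.array(c['eye'])); s=q[:2]/q[2]; s=s*(1+c['k1']*(s@s))
    return s*K(c)+[c['cx'],c['cy']]
def crop(tag,u0,v0,w,h,s,out):
    im=cv2.imread(f'pics/{tag}.png')[v0:v0+h,u0:u0+w]; cv2.imwrite(f'pics/{out}.png',cv2.resize(im,None,fx=s,fy=s,interpolation=cv2.INTER_CUBIC))
def cloud(c):
    v,u=np.mgrid[0:400,0:640]; f=K(c)
    d=np.stack([(u-c['cx'])/f,(v-c['cy'])/f],-1); s=d.copy()
    for _ in range(20): s=d/(1+c['k1']*(s**2).sum(-1,keepdims=True))
    P=np.concatenate([s,np.ones(s.shape[:2]+(1,))],-1)*c['depth'][...,None]
    W=P@rot(c['attitude']).T+np.array(c['eye']); W[c['depth']==0]=np.nan; return W
E
python3 - <<'E'
from rig import bot
from h import *
for n in('top','side'):
    c=shot(bot,n,n+'0'); print(n,{k:v for k,v in c.items() if k not in('image','depth')})
print(bot.read_state())
E
```

```text
pics
top {'fovy': 55.53908219842299, 'cx': 319.1526583592468, 'cy': 200.055290260508, 'k1': -0.042291207226330105, 'eye': array([ 413.66313737,  -52.91894936, 1288.01574433]), 'attitude': array([-0.03133565,  0.71348741, -0.69895429,  0.03763892])}
side {'fovy': 54.20193183222629, 'cx': 317.56623759048057, 'cy': 200.95767351535125, 'k1': -0.05743663181349948, 'eye': array([300.76776406, 826.80186101, 566.44434874]), 'attitude': array([ 0.0714492 , -0.11661901,  0.84125479, -0.52305391])}
{'clock': 0.1, 'joint_positions': array([-1.32362120e+00,  3.00375268e-01,  1.52151005e+00, -1.25428123e-05,
        1.32070573e+00, -6.66165911e-02]), 'qvel': array([-1.80048243e-03, -1.39157160e-03, -1.75247020e-03,  4.17996782e-04,
        5.89012686e-04, -2.15513891e-05]), 'effort': array([ 8.74337602e-04, -5.44375741e+01, -3.62364936e+01, -3.69807958e-05,
        3.05830414e-03,  1.22416645e-05]), 'ee_pos': array([ 169.70669377, -522.96460915,  249.80392621]), 'tool_rot': array([ 0.57220837, -0.57176281,  0.41600496, -0.41545728]), 'ft_force': array([-0.33174839, -0.20482976,  0.13117824]), 'moment': array([ 0.00363437, -0.01059938,  0.03843013]), 'grip_width': 85.488547479057}
```

View pics/top0.png

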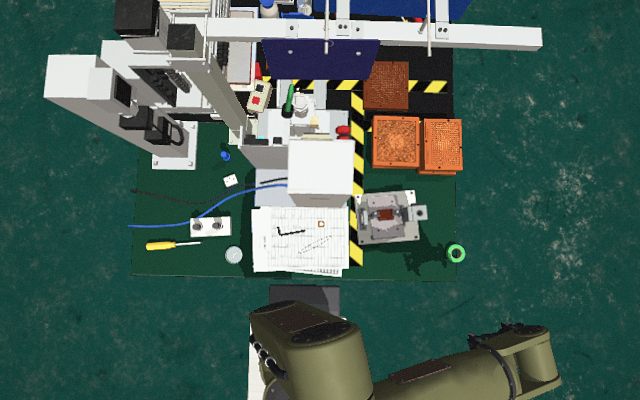

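View pics/side0.png

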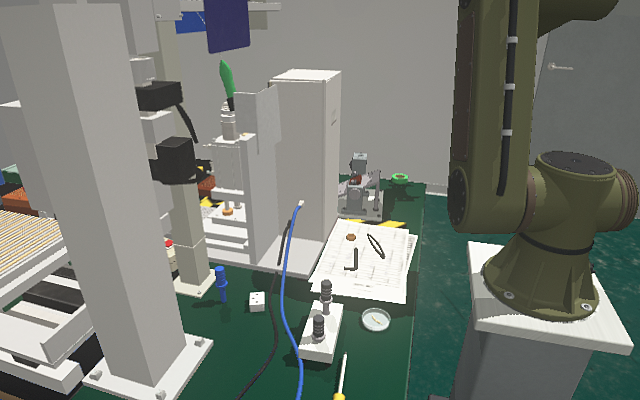

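The top view shows the fixture at about (390,215), the rack at (210,227), the white press at (320,170) and a blue pin at (225,156). The side view shows the rack with two pins at (325,290) and (318,328), and the fixture at (360,190).

Run:
```python
from h import *
crop('top0',345,175,100,80,8,'a1'); crop('top0',175,200,70,50,10,'a2'); crop('side0',320,140,100,90,8,'a3'); crop('side0',280,260,80,110,5,'a4')
```

```text
(no output)
```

View pics/a1.png

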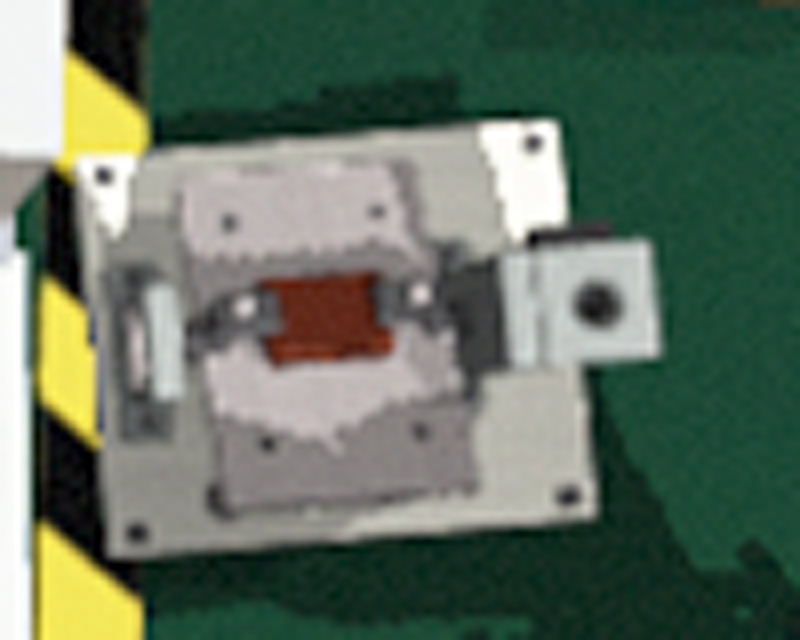

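View pics/a2.png

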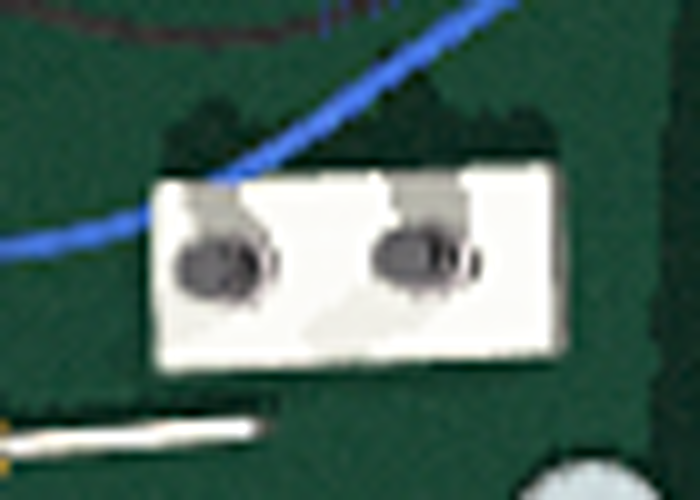

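View pics/a3.png

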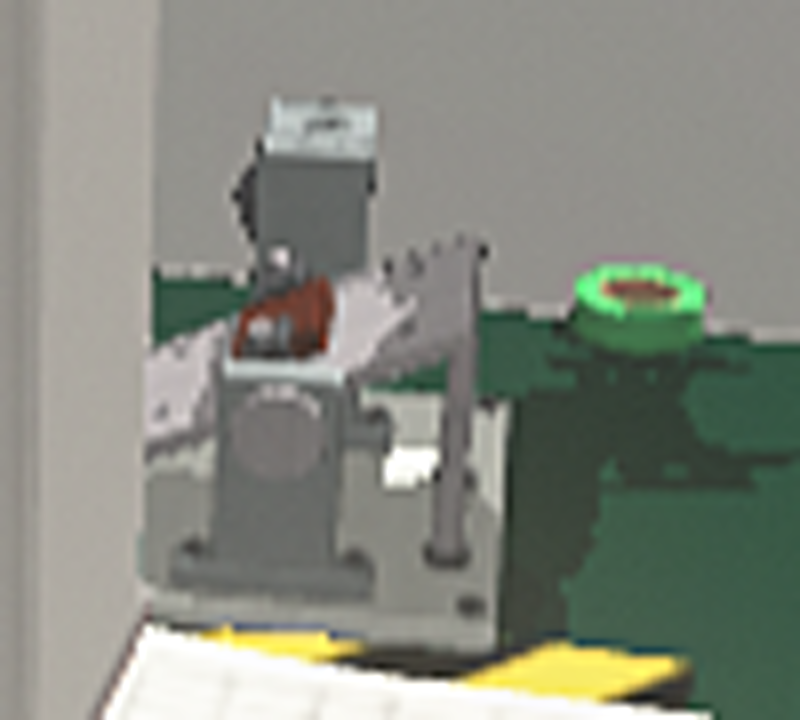

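View pics/a4.png

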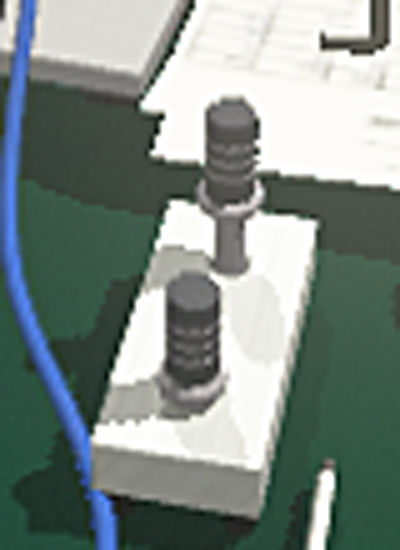

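Run:
```python
from h import *
np.set_printoptions(precision=1,suppress=True)
c=load('top0'); s=load('side0')
print('hole',pt(c,419.3,212.4,141)); 
print('plate corners',[pt(c,345+(x+.5)/8-.5,175+(y+.5)/8-.5,141) for x,y in((500,247),(655,240),(660,357),(502,368))])
print('guide depth',[pt(c,u,v) for u,v in((422,217),(424,209),(415,216))])
print('pin top L',pt(c,215.3,225.2,111),pt(c,215,225)); print('short',pt(c,196,226.2,87),pt(c,196,226))
print('rack',[pt(c,175+x/10,200+y/10,38) for x,y in((155,182),(553,165),(560,352),(160,372))],pt(c,208,233))
# side: pin long top
print('side long top', pt(s,280+232/5,260+103/5,111), pt(s,326,284))
print('hole side',pt(s,320+325/8-.4,140+122/8-.4,141))
W=cloud(c)
print('base corners',[pt(c,345+x/8,175+y/8,12) for x,y in((80,158),(558,120),(598,518),(108,556))], pt(c,415,240))
print('table edge near',[pt(c,345+x/8,175+y/8) for x,y in((235,495),(345,487),(465,480),(265,440),(420,430),(230,222),(375,210))])
print('far edge',[pt(c,345+x/8,175+y/8) for x,y in((190,172),(300,170),(395,165))])
# press & obstacles height map summary
print('press corners',[pt(c,u,v) for u,v in((292,144),(350,144),(350,200),(292,200),(320,170))])
for n,u,v in(('gantry',290,35),('bar',400,38),('navy',320,60)): print(n,pt(c,u,v))
```

```text
hole [ 494.7 -367.4  141. ]
plate corners [array([ 515.2, -329.9,  141. ]), array([ 519.1, -389.4,  141. ]), array([ 474.6, -391.1,  141. ]), array([ 469.2, -330.6,  141. ])]
guide depth [array([ 481.3, -377.6,  133.8]), array([ 505.5, -382. ,  140.4]), array([ 483.5, -354.2,  140.8])]
pin top L [444.  257.6 111. ] [444.7 259.8 106.3]
short [440.1 325.1  87. ] [440.8 325.4  86.1]
rack [array([467.1, 360. ,  38. ]), array([475.6, 228.6,  38. ]), array([414.3, 223.8,  38. ]), array([404.8, 355.2,  38. ])] [419.8 299.6  38.8]
side long top [443.1 257.2 111. ] [441.4 266.6 110.5]
hole side [ 492.1 -365.9  141. ]
base corners [array([ 559.3, -184. ,   12. ]), array([ 579.9, -387.6,   12. ]), array([ 411.8, -403.9,   12. ]), array([ 392.1, -197.6,   12. ])] [ 410.6 -391.1   -0.7]
table edge near [array([ 418.2, -235.4,  110.8]), array([ 422.1, -277.8,  112. ]), array([ 425.6, -322.9,  119.1]), array([ 439.8, -248.2,  102.8]), array([ 444.8, -308.3,  105.6]), array([ 528.3, -239.5,   66.3]), array([ 535.1, -299.7,   59.9])]
far edge [array([ 554.6, -231. ,    9.9]), array([ 551.2, -269.6,   56.2]), array([ 554.5, -309.4,   52.8])]
press corners [array([626.6,   5.5, 428.3]), array([ 628. , -127.9,  434.7]), array([ 542.2, -168.3,    0.3]), array([535.2,  27.4,  30.5]), array([567. , -60.3, 429.5])]
gantry [801.3   4.4 593.4]
bar [ 803.1 -209.8  589.9]
navy [760.8 -54.7 574.5]
```

```bash
cat >> h.py <<'E'
def down(a):
    "tool down, jaw direction angle a (rad, world)"
    x=np.array([np.cos(a),np.sin(a),0]); y=np.array([0,0,-1.]); q=R.from_matrix(np.c_[x,y,np.cross(x,y)]).as_quat()
    return np.array([q[3],q[0],q[1],q[2]])
YAW=np.radians(5.5); HOLE=np.array([493.5,-366.7,141.]); PIN=np.array([443.5,257.4,22.])
ex=np.array([np.cos(YAW),np.sin(YAW),0]); ey=np.array([-np.sin(YAW),np.cos(YAW),0])
MID=HOLE+95*ey
E
python3 - <<'E'
from rig import bot
from h import *
np.set_printoptions(precision=2,suppress=True)
print(rot(bot.read_state()['tool_rot']))
p=MID-50*ex; p[2]=0; print(p)
q=[(abs(j-bot.read_state()['joint_positions']).max(),a) for a in (YAW+np.pi/2,YAW-np.pi/2) if (j:=bot.ik(p+[0,0,240],down(a))) is not None]
print(q); a=min(q)[1]
bot.move_gripper(0,40)
bot.move_to(p+[0,0,240],down(a))
st=bot.read_state(); print(st['clock'],st['ee_pos'],st['grip_width'],st['joint_positions'])
shot(bot,'side','s1'); shot(bot,'top','t1')
E
```

```text
[[ 0.31 -0.    0.95]
 [-0.95  0.    0.31]
 [-0.   -1.    0.  ]]
[ 434.62 -276.93    0.  ]
[(np.float64(2.2385544724384925), np.float64(1.6667894356545847)), (np.float64(0.9030381811513005), np.float64(-1.4748032179352084))]
2.225 [ 434.29 -277.61  240.  ] 0.19350274316693536 [-0.64  0.23  1.63 -0.    1.28  0.84]
```

View pics/s1.png

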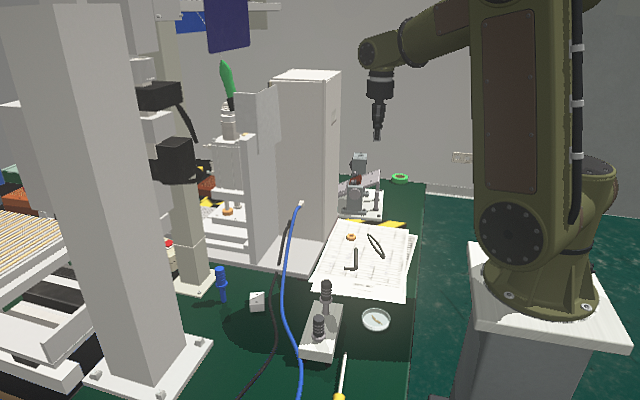

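The closed gripper is at (377,115) in the side view, above the near half of the table at (372,180). I'll press with a force guard.

Run:
```python
from rig import bot
from h import *
np.set_printoptions(precision=2,suppress=True)
p=MID-50*ex; p[2]=0
bot.servo_line(p+[0,0,145],speed=150)
# go in steps, watching
z=140
while z>=100:
    hit=bot.servo_line(p+[0,0,z],speed=80,until_force=25)
    st=bot.read_state(); print(z,st['ee_pos'],st['ft_force'],st['clock'],hit)
    if hit: break
    z-=8
shot(bot,'side','s2'); shot(bot,'top','t2')
crop('s2',310,100,110,120,5,'s2c')
```

```text
140 [ 434.67 -276.97  140.23] [0.83 0.36 0.63] 3.3583 False
132 [ 434.5  -276.83  131.7 ] [-0.86 -0.14  0.05] 3.6083 False
124 [ 434.52 -276.82  123.87] [-0.56 -0.23  0.01] 3.8583 False
116 [ 434.5  -276.81  115.9 ] [-0.68  0.62  0.08] 4.1083 False
108 [ 434.5  -276.82  107.92] [ 1.09  0.05 -0.13] 4.3583 False
100 [ 435.37 -277.49  103.77] [-14.65   9.96  44.7 ] 4.6083 False
```

View pics/s2c.png

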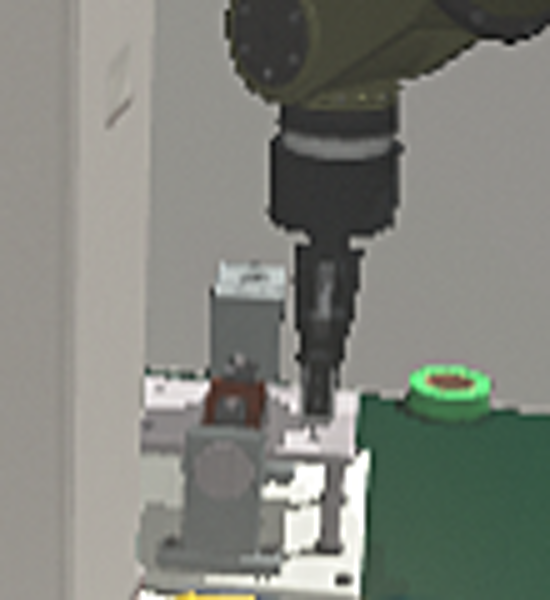

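The table is level on its stops: the tip was at z ≈ 85 mm and the force rose to 45 N. Next is retracting, checking, and moving to the rack in front of the press.

Run:
```python
from rig import bot
from h import *
np.set_printoptions(precision=2,suppress=True)
p=MID-50*ex; p[2]=0
bot.servo_line(p+[0,0,270],speed=200)
for a in (0.065,0.065+np.pi):
    for w in ([400,0,270],[*PIN[:2],270],[*PIN[:2],96],[*HOLE[:2],270],[*HOLE[:2],169]): print(round(a,2),w,bot.ik(np.array(w,float),down(a)))
print(bot.read_state()['clock'])
shot(bot,'top','t3');shot(bot,'side','s3')
crop('t3',345,175,100,80,8,'t3c');crop('s3',320,140,100,90,8,'s3c')
```

```text
0.07 [400, 0, 270] [-0.09 -0.06  1.88 -0.    1.32 -0.16]
0.07 [np.float64(443.5), np.float64(257.4), 270] [ 0.45  0.2   1.6  -0.    1.34  0.39]
0.07 [np.float64(443.5), np.float64(257.4), 96] [ 0.45  0.41  1.77 -0.    0.96  0.39]
0.07 [np.float64(493.5), np.float64(-366.7), 270] [-0.7   0.43  1.29 -0.    1.41 -0.76]
0.07 [np.float64(493.5), np.float64(-366.7), 169] [-0.7   0.52  1.41 -0.    1.21 -0.76]
3.21 [400, 0, 270] None
3.21 [np.float64(443.5), np.float64(257.4), 270] None
3.21 [np.float64(443.5), np.float64(257.4), 96] None
3.21 [np.float64(493.5), np.float64(-366.7), 270] [-0.7   0.43  1.29 -0.    1.41  2.38]
3.21 [np.float64(493.5), np.float64(-366.7), 169] [-0.7   0.52  1.41 -0.    1.21  2.38]
5.7083
```

View pics/s3c.png

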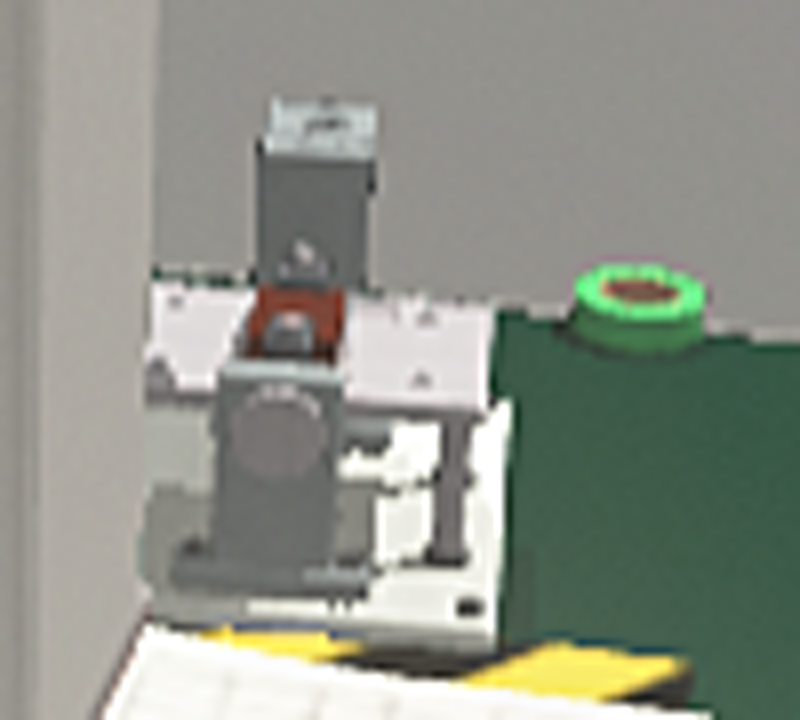

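View pics/t3c.png

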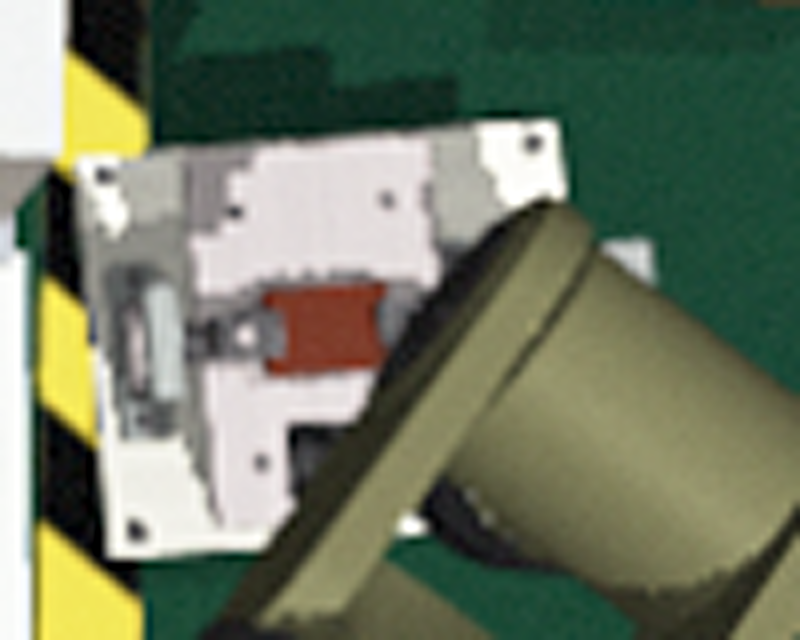

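The table is visibly level in both crops. Now picking the long pin.

Run:
```python
from rig import bot
from h import *
np.set_printoptions(precision=2,suppress=True)
q=down(0.065)
bot.move_to(np.array([400,0,270.]),q)
bot.move_gripper(60)
bot.move_to(np.array([*PIN[:2],200]),q)
print(bot.read_state()['clock'])
shot(bot,'top','t4');shot(bot,'side','s4')
crop('s4',260,190,140,180,3.3,'s4c')
```

```text
8.5417
```

View pics/s4c.png

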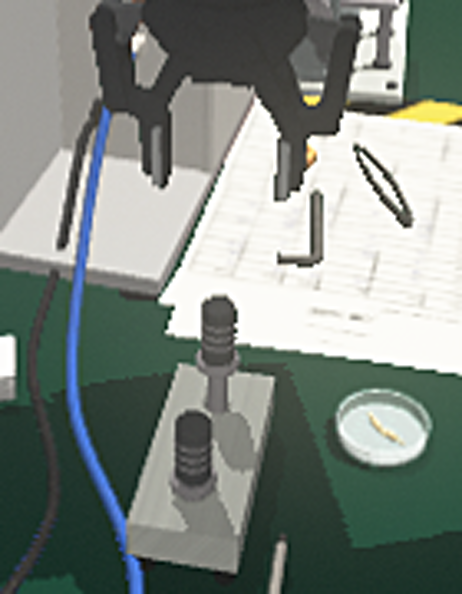

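The jaws straddle the long pin: jaw centre is at about crop x=220 and the pin at 218.

Run:
```python
from rig import bot
from h import *
np.set_printoptions(precision=2,suppress=True)
q=down(0.065)
hit=bot.servo_line(np.array([*PIN[:2],96.]),q,speed=100,until_force=12); print(hit)
if not hit:
    bot.move_gripper(10,50); st=bot.read_state(); print(st['grip_width'],st['ee_pos'],st['ft_force'],st['clock'])
    bot.servo_line(np.array([*PIN[:2],126.]),q,speed=60)
    st=bot.read_state(); print(st['grip_width'],st['ee_pos'],st['ft_force'],st['clock'])
shot(bot,'top','t5');shot(bot,'side','s5')
crop('s5',260,190,140,180,3.3,'s5c')
```

```text
False
18.7140339076093 [443.67 257.49  96.36] [-0.34  0.38  4.97] 10.2833
18.681767733474896 [443.38 257.36 125.94] [-0.32 -0.42 -1.17] 10.9333
```

View pics/s5c.png

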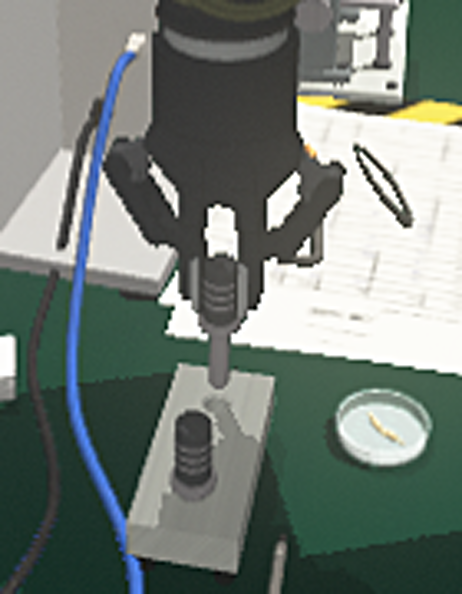

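The pin is held and the tip is clear of the rack. I'll compare it with its expected projection, then carry it to above the hole.

Run:
```python
from rig import bot
from h import *
np.set_printoptions(precision=2,suppress=True)
s=load('s5'); 
for z in(52,70,98): print(z,(proj(s,[443.4,257.4,z])-[260,190])*3.3)
q=down(0.065)
bot.servo_line(np.array([*PIN[:2],260.]),q,speed=200)
bot.move_to(np.array([400,0,260.]),q)
bot.move_to(np.array([*(HOLE[:2]-[30,0]),255.]),q)
bot.servo_line(np.array([*HOLE[:2],235.]),q,speed=100)
st=bot.read_state(); print(st['grip_width'],st['ee_pos'],st['clock'])
shot(bot,'top','t6');s=shot(bot,'side','s6')
print([(proj(s,[*HOLE[:2],z])-[320,90])*6 for z in (141,161,207)])
crop('s6',320,90,90,90,6,'s6c');crop('t6',370,160,100,80,8,'t6c')
```

```text
52 [217.35 379.68]
70 [217.71 355.73]
98 [218.29 317.37]
19.021781482228175 [ 493.64 -366.31  234.97] 14.7667
[array([239.09, 388.38]), array([240.88, 353.08]), array([245.08, 270.08])]
```

View pics/s6c.png

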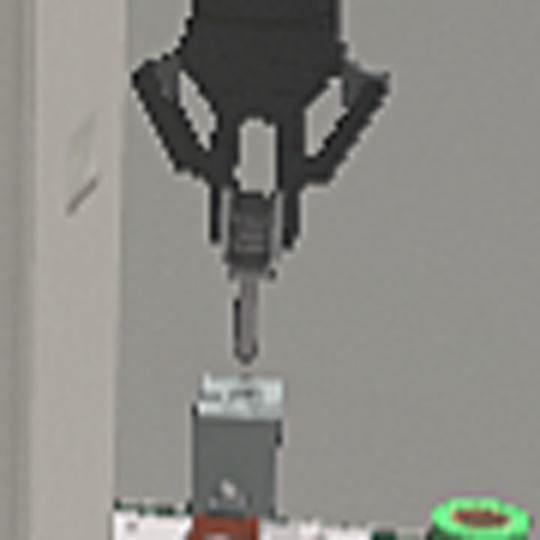

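View pics/t6c.png

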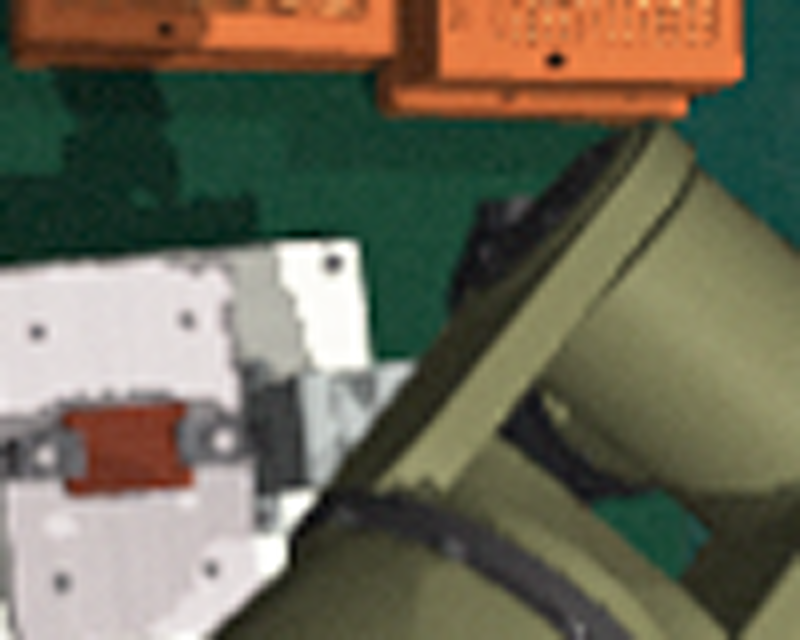

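Run:
```python
from h import *
crop('s6',340,125,40,40,15,'s6d')
```

```text
(no output)
```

View pics/s6d.png

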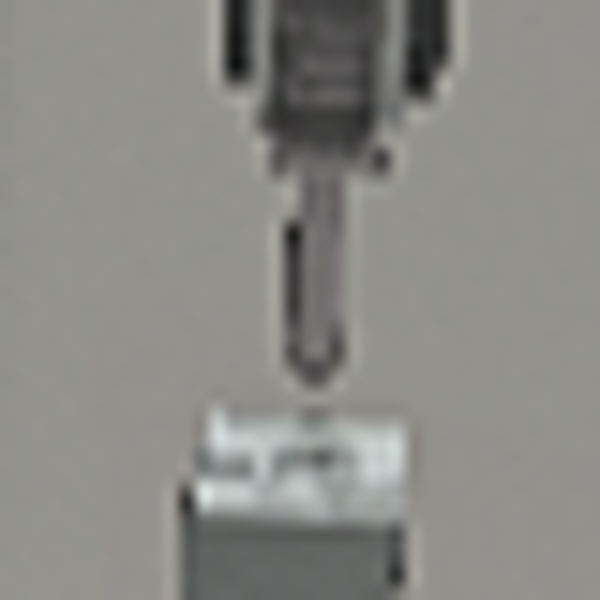

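The pin is in line with the hole to within about 1–2 mm in the side view (pin at 316, hole at about 313 in the enlarged crop). I'll insert with a force guard.

Run:
```python
from rig import bot
from h import *
np.set_printoptions(precision=2,suppress=True)
q=down(0.065)
hit=False
for z in (222,212,202,192,182,174,168,164):
    hit=bot.servo_line(np.array([*HOLE[:2],float(z)]),q,speed=40,until_force=12)
    st=bot.read_state(); print(z,hit,st['ee_pos'],st['ft_force'],st['moment'],st['grip_width'],st['clock'])
    if hit: break
shot(bot,'side','s7');crop('s7',330,110,60,60,10,'s7c')
```

```text
222 False [ 493.42 -366.72  221.81] [ 0.19 -0.53 -1.19] [0.   0.04 0.03] 18.72113330097924 15.3417
212 False [ 493.48 -366.94  211.68] [ 1.73 -2.29 -0.84] [-0.62 -0.23  0.01] 19.022351479131522 15.7417
202 False [ 493.7  -366.99  201.4 ] [ 4.8  -6.29 -2.58] [-1.36 -0.91 -0.07] 18.629201217409364 16.1417
192 False [ 493.75 -367.12  191.42] [ 5.58 -7.81 -3.91] [-1.52 -1.04 -0.  ] 18.730003130030667 16.5417
182 False [ 493.82 -367.29  181.61] [ 5.64 -8.44 -3.58] [-1.7  -1.12  0.04] 18.3929098932756 16.9417
174 False [ 493.92 -367.4   173.75] [ 5.83 -8.83 -3.03] [-1.79 -1.21  0.01] 18.381446586015844 17.2917
168 True [ 494.28 -367.84  169.53] [ 1.23 -1.99  4.5 ] [-0.28 -0.17  0.03] 18.75758048815316 17.5083
```

View pics/s7c.png

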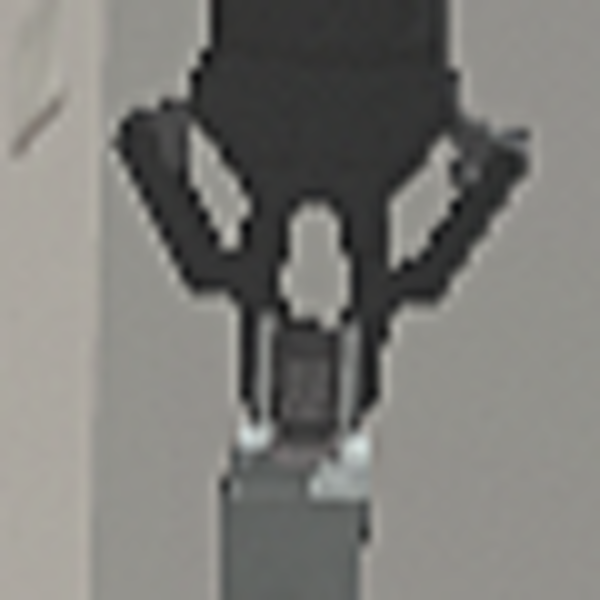

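The pin is home: the stop came at TCP z = 169.5 mm and the collar is on the plate. Next I release, retract and check.

Run:
```python
from rig import bot
from h import *
np.set_printoptions(precision=2,suppress=True)
q=down(0.065)
bot.move_gripper(60); bot.dwell(0.3)
st=bot.read_state(); p=np.array(st['ee_pos']); print(p,st['ft_force'])
bot.servo_line(p+[0,0,110],q,speed=120)
bot.move_to(np.array([300,-180,300.]),q)
bot.dwell(0.5)
st=bot.read_state(); print(st['ee_pos'],st['ft_force'],st['clock'])
shot(bot,'side','s8');shot(bot,'top','t8')
c=load('t8');s=load('s8')
for n,cc in(('top',c),('side',s)):print(n,'grip top at',proj(cc,[*HOLE[:2],184]),'mouth',proj(cc,HOLE))
crop('s8',320,120,100,100,6,'s8c');crop('t8',345,175,100,80,8,'t8c')
```

```text
[ 494.15 -367.95  169.38] [ 0.26 -0.07  0.61]
[ 300.07 -180.07  299.96] [ 0.33  0.2  -0.54] 20.95
top grip top at [423.06 211.86] mouth [419.08 212.8 ]
side grip top at [360.49 141.98] mouth [359.85 154.73]
```

View pics/s8c.png

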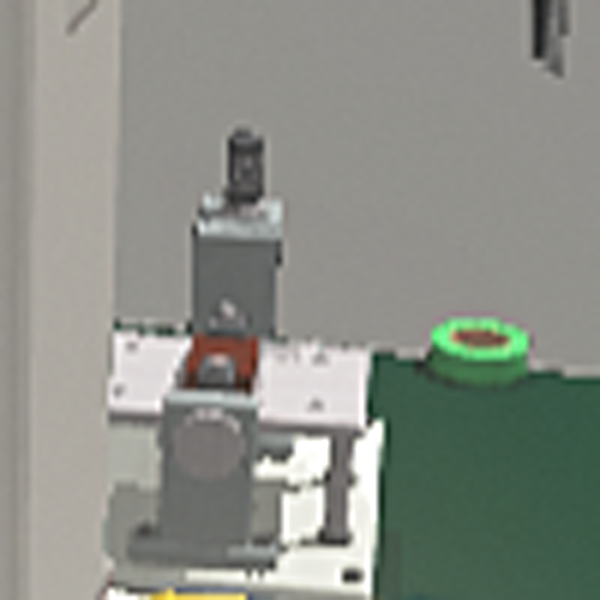

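View pics/t8c.png

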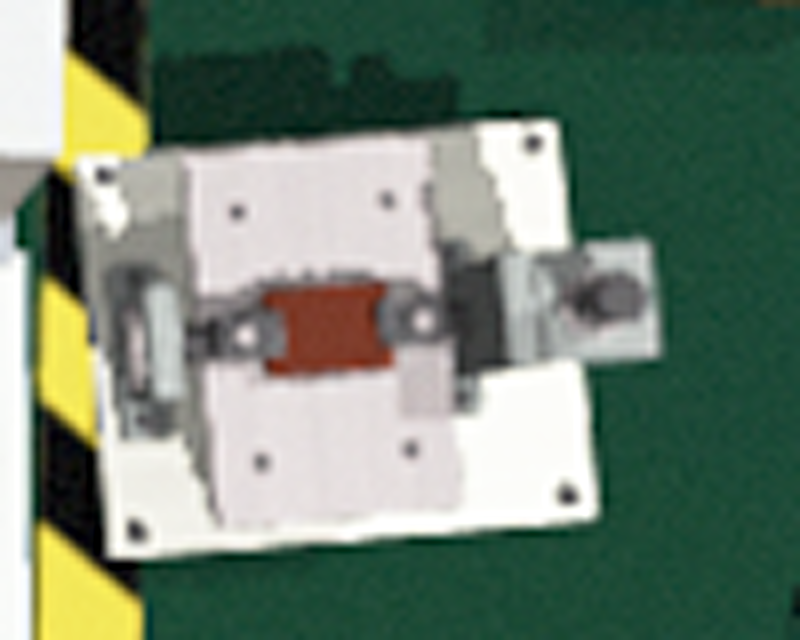

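The pin is upright and home: grip top seen at (360.5,142) in the side view against a predicted (360.5,142.0). The table is level and the robot is clear.

```bash
python3 -c "
from rig import bot
print(bot.finish_job())"
```

```text
the job is handed in; nothing more can be done
None
```

The table is level on its stops and the long pin is fully home in the guide hole. I let go, backed the arm off and handed the job in at about 21 s of the 64 s allowed. It gave no verdict.

- **Table:** I pressed the near half down with closed fingers until the fingertips stopped at about 85 mm, the level height. The contact force there peaked near 45 N, above the 25 N guard I had set. That was at the fingertips; the wrist limit is 120 N. Both cameras show it level at the end.
- **Pin:** I took the long pin from the rack, carried it in front of the press and lowered it with a force guard.
    - **Seating:** The guard stopped the gripper at 169.5 mm, against 169 mm expected for the collar on the plate. Side forces of up to about 10 N came from a slight misalignment and fell to about 2 N when the collar seated.
    - **After release:** In the side view the top of the pin's grip is at pixel (360, 142), which matches the fully home position. The pin looks upright.

No check failed, and nothing fell or was disturbed that I could see.

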